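Refit the antenna-rotator dial

ROBOT

A 6-joint arm with a two-finger parallel gripper is mounted at the origin on the work surface. World frame = base frame: x ahead of the robot, y to its left, z up, the work surface at z = 0. Lengths are in mm, angles in rad, forces in N, time in s.
With the tool pointing down it reaches from about 275 to 750 mm from the base axis. Payload 10.2 kg.
Tool frame: the origin (TCP) lies at the very end of the fingers, on their centre line; the grasp point (between the pads) lies 19 mm behind it; z points along the fingers, y is the direction in which the jaws open and shut (so a half turn about z gives the same grasp; the last joint's range is limited). The gripper opens to 85 mm and grips with 20 to 120 N. Pads are 22 mm wide; open, the fingers measure 114 mm over their backs; the gripper's body (76 mm by 85 mm) begins 54 mm behind the grasp point. The pads swing forward as they close: fully open they stand 13 mm farther back than shut.
Start: joints at [1.115, 0.313, 1.498, -0, 1.331, -0.223], TCP at [121.132, 510.841, 231.294] pointing down, gripper open.
Joint ranges: [-2.94, 2.94], [-0.97, 2.17], [0.19, 2.56], [-1.23, 4.37], [0.02, 3.11], [-2.88, 2.88]. Speed limits (rad/s): [2.39, 2.39, 3.01, 3.14, 3.14, 3.14].

INTERFACE

Orientations are given as a unit quaternion [w, x, y, z].
In Python, from rig import readout, cams, finish_job gives the robot as it stands. The module is installed in compiled form; this text tells all that it offers.
- The arm moves only by the tool carry_out, never from a script. Its argument "steps" is one flat list of numbers, 7 for each row, row after row: the shift along the tool's x, y, z in cm, then the turn, a rotation vector about the tool's x, y, z in units of 5 degrees (1.0 is 5 degrees), then the opening, from -1 (shut) to 1 (fully open), so that 0 is half open. In form: [x, y, z, ax, ay, az, hand, x, y, z, ax, ay, az, hand, ...]. A call has 1 to 20 rows; each row shifts and turns the commanded pose from where the row before left it, along the tool's axes as they then stand; what a row does not reach is not made up. A row lasts 1/12 s, in which the tool goes at most 41.7 mm and 7.16 degrees, less where a joint would pass 70% of its speed; a pose out of reach is approached as far as the arm can. A call with a gripper value outside its range is refused whole. The fingers move at their own pace and stop on an object; "grip_force" is the grip in N (left out, the last holds). Time passes only in rows, so rows that do not move let the fingers close. It gives the time, the measured TCP pose, the force and the opening at its end, in the units of the state.
- readout.sense(): the state, without advancing time (a new reading comes with each control period).
- cams.capture(name): name is "scene" or "top"; returns the picture (384x512x3 uint8, red, green, blue); there is no depth.
- cams.calibration(name): a dict with "fx", "fy", "cx", "cy" (pixels), "R" (3x3) and "t" (3): a world point X has camera coordinates R X + t. Camera axes: x right, y down, z forward; pixel columns grow to the right and rows downward; lengths in mm; the calibration is good to about 2 mm. A picture is of the moment at which its call begins. calibration takes no time and is no camera call.
- finish_job(): hands the job in, once; it reports no verdict.
The state is a dict: "time_s": time; "joints": joint angles; "dq": joint speeds; "tau": joint torques, N m; "eef_pos": TCP position; "ee_rot": TCP orientation; "force": force on the tool from outside, world axes, zero at the start; "wrist_torque": the same for the moment, N m; "grip_width": opening from 0.0 (shut) to 1.0 (fully open).
Only numpy, scipy, OpenCV 4.12 (cv2) and the standard library are available. Lean on these libraries where they do the work, as an engineer would, in place of code of your own. Each camera call takes 0.05 s, during which the arm holds its last target.

TASK

The big dial on the antenna control box is sitting up on its spindle, out of register. Push it round by its finger post until the notch in its rim is over the locating pin, then press down on the middle of the dial until it is fully home and flat on the plate, and take your hand away. Do not lift the dial off, and leave the other things on the desk and the box where they are.

Things in the scene. Friction and masses are not known exactly. Their poses are not given: they have to be found in the camera images.
- dial: Loose aluminium disc, 92 mm across, 26 mm thick, fluted rim, flat closed top, 0.19 to 0.33 kg. Sits over the spindle by a blind bore (17 mm wide, 22 deep) and turns easily either way, coasting only slightly. Origin: centre of its underside; z up; +x points to the notch, -x to the finger post. Starts raised on the collar, underside 8.5 mm above dial_plate's top, 34 to 180 degrees off the pin.
- press_point (a point): Centre of the dial's flat top, the place to press. With the notch over the pin the dial goes down 8.5 mm, until its underside lies on dial_plate, and stays there; with the notch elsewhere the pin stops it after 1.5 mm.
- collar (a joint): Greased spindle under the dial, hidden: a flat brass collar, 60 mm across, that holds the dial level, and a 15 mm steel stub 20.5 mm tall in the dial's bore. Value: how far it has been pushed down, 0 (raised) to 0.0085 m (collar flush with dial_plate). It slides stiffly, at about 7 N less the dial's weight, and stays where it is pushed.
- notch (a point): The notch in the dial's rim, open outwards, above and below: 13 mm wide with parallel sides, from 31 mm out from the centre to the rim. This point: 40 mm from the dial's centre, mid-width, at the dial's underside.
- post (a point): Centre of the top end of the finger post: an upright round polished aluminium post, 12 mm across, that stands 16 mm above the dial's flat top, 36 mm from the dial's centre, exactly opposite the notch. Pushing its side sideways turns the dial (under 1 N).
- dial_plate: Fixed round black plate, 136 mm across and 4 mm thick, on top of the grey control box (box 240 x 360 mm, 50 mm tall). Origin: centre of its underside, on the spindle's axis, 50 mm above the table; z up; +x points from the centre to the pin.
- pin (a point): The locating pin: a fixed round-topped steel dowel lying flat on dial_plate along a radius, 8 mm wide, from 32 to 64 mm out from the centre, its top 7 mm above the plate's top. Its outer 18 mm show beyond the dial's rim. This point: 40 mm from the plate's centre on the pin's line, at the plate's top surface.
- spare_knob: Bystander, loose: small stepped aluminium knob, 26 mm wide and 20 mm tall, standing on the box beside the dial. Leave it alone. Origin: centre of its underside.
- screwdriver: Bystander, loose: screwdriver, 150 mm long, lying on the box to the right of the dial. Leave it alone. Origin: on its axis line, mid-length.
- phone: Bystander, loose: black phone lying flat, 145 x 70 x 9 mm, right of the box. Leave it alone. Origin: centre of its underside.
- mouse: Bystander, loose: black computer mouse, 105 x 60 x 33 mm, behind the box. Leave it alone. Origin: centre of its underside.
- mug: Bystander, loose: white mug, 80 mm wide, 90 mm tall, right of the box. Leave it alone. Origin: centre of its underside.
- bottle: Bystander, loose: clear water bottle, 64 mm wide, 170 mm tall, left of the box. Leave it alone. Origin: centre of its underside.
- desk_mic: Bystander, loose: black desk microphone, base 110 x 90 mm, 130 mm tall, behind the box. Leave it alone. Origin: centre of its underside.

How it is judged:
By the outcome, as a careful person would: the job done as asked, in the order asked, and still so for the second after the job is handed in, with the robot touching nothing.
It also fails if it takes over 43 s, if anything falls off the work surface, if the arm or the gripper's body presses on something with over 40 N, if the wrist force passes 120 N, or if a joint passes its speed limit or range.

## Working session

There is one attempt and no reset: what is moved stays moved. The work goes in short steps, Python scripts to look and compute and a tool call to move; the robot and the scene stay as the last step left them, time stands still between calls to the robot, and variables do not carry over. Pictures are saved under pics/ and viewed, and the job is handed in when it is done.

Besides the shell and the picture viewer there is one more tool, called after ">>>" as name(argument=value, ...) on one line, values as JSON. carry_out: Moves the arm, as the interface text tells. Its arguments: {"type":"object","properties":{"steps":{"type":"array","items":{"type":"number"}},"grip_force":{"type":"number"}},"required":["steps"]}

```bash
mkdir -p pics; python3 - <<'E'
from rig import readout,cams
import cv2,numpy as np
for n in("scene","top"):
    im=cams.capture(n); cv2.imwrite(f"pics/{n}0.png",im[:,:,::-1])
    c=cams.calibration(n); print(n,{k:np.round(np.array(v),3).tolist() for k,v in c.items()})
s=readout.sense(); print({k:np.round(np.array(v),3).tolist() for k,v in s.items()})
E
```

```text
scene {'fx': 458.348, 'fy': 458.348, 'cx': 248.955, 'cy': 194.584, 'R': [[-0.786, 0.618, -0.002], [0.442, 0.56, -0.701], [-0.432, -0.552, -0.713]], 't': [479.006, -213.809, 1523.393]}
top {'fx': 382.937, 'fy': 382.937, 'cx': 259.314, 'cy': 196.196, 'R': [[-0.013, -1.0, 0.004], [-0.988, 0.013, -0.156], [0.156, -0.006, -0.988]], 't': [12.873, 627.075, 1033.27]}
{'time_s': 0.1, 'joints': [1.115, 0.313, 1.498, -0.0, 1.331, -0.223], 'dq': [-0.001, -0.003, -0.001, 0.0, 0.001, 0.001], 'tau': [0.003, -41.29, -26.014, -0.0, 0.003, -0.0], 'eef_pos': [121.03, 510.644, 230.81], 'ee_rot': [-0.0, 0.116, 0.993, -0.001], 'force': [0.88, 0.122, 0.317], 'wrist_torque': [-0.053, -0.006, 0.052], 'grip_width': 0.999}
```

View pics/scene0.png

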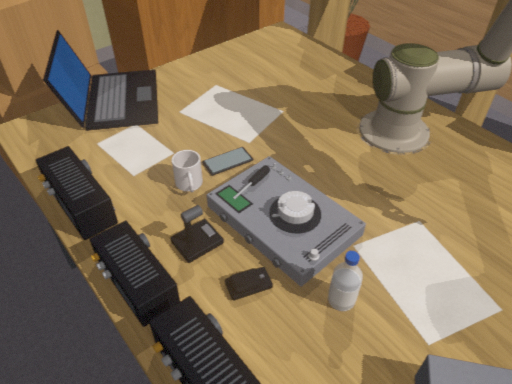

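View pics/top0.png

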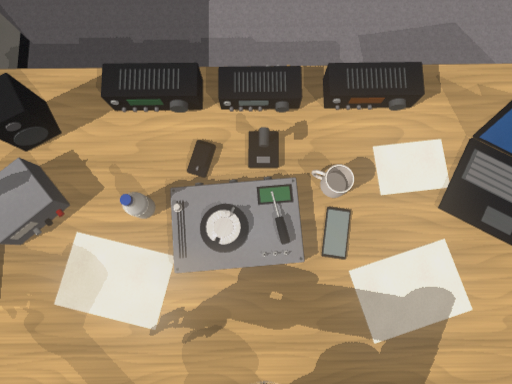

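```bash
cat > h.py <<'E'
import numpy as np,cv2
from rig import readout,cams
def cal(n):
    c=cams.calibration(n); return c,np.array(c["R"]),np.array(c["t"])
def proj(n,X):
    c,R,t=cal(n); p=R@np.array(X,float)+t; return np.array([c["fx"]*p[0]/p[2]+c["cx"],c["fy"]*p[1]/p[2]+c["cy"]])
def ray(n,uv,z):
    c,R,t=cal(n); d=R.T@np.array([(uv[0]-c["cx"])/c["fx"],(uv[1]-c["cy"])/c["fy"],1]); o=-R.T@t
    return o+d*(z-o[2])/d[2]
def shot(n,name,crop=None,k=8):
    im=cams.capture(n)[:,:,::-1].copy(); np.save(f"pics/{name}.npy",im)
    save(im,name,crop,k); return im
def save(im,name,crop,k):
    if crop:
        u,v,w,h=crop; im=cv2.resize(im[v:v+h,u:u+w],None,fx=k,fy=k,interpolation=cv2.INTER_CUBIC)
    cv2.imwrite(f"pics/{name}.png",im)
E
python3 - <<'E'
from h import *
a=cv2.imread("pics/top0.png"); save(a,"top0c",(190,192,70,70),8)
a=cv2.imread("pics/scene0.png"); save(a,"scene0c",(255,170,80,70),8)
print(proj("top",[121,510,231]),proj("scene",[121,510,231]))
E
```

```text
[ 27.11430663 419.13496764] [561.39164905 178.13162439]
```

View pics/top0c.png

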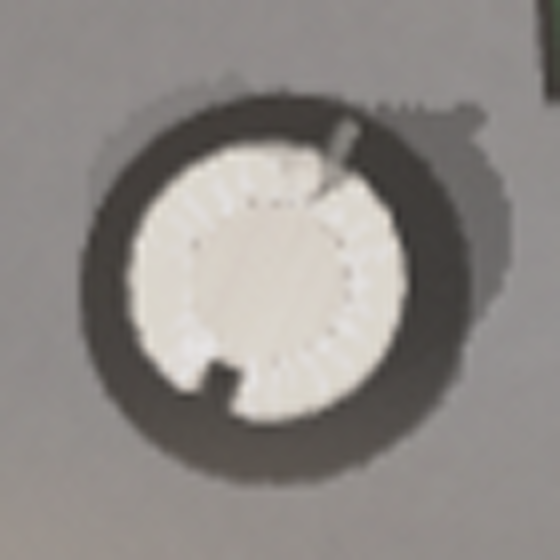

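View pics/scene0c.png

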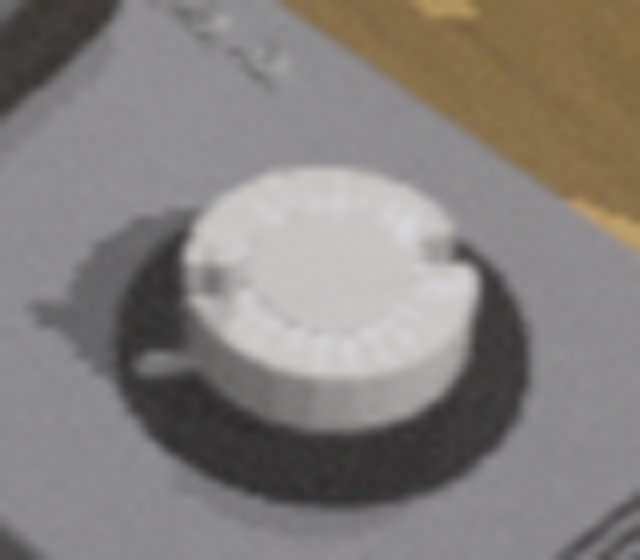

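```bash
cat > m.py <<'E'
from h import *
def blob(mask,near):
    mask=mask.astype(np.uint8)
    cs,_=cv2.findContours(mask,cv2.RETR_EXTERNAL,cv2.CHAIN_APPROX_NONE)
    cs=[c for c in cs if cv2.contourArea(c)>300 and cv2.pointPolygonTest(c,near,True)>-8]
    return max(cs,key=cv2.contourArea)
def circ(P):
    A=np.c_[2*P,np.ones(len(P))]; b=(P**2).sum(1)
    for _ in range(6):
        s=np.linalg.lstsq(A,b,rcond=None)[0]; r=np.sqrt(s[2]+s[0]**2+s[1]**2)
        d=np.hypot(P[:,0]-s[0],P[:,1]-s[1])-r; k=abs(d)<max(1.5,1.5*np.median(abs(d)))
        A,b,P=A[k],b[k],P[k]
    return s[:2],r,len(P)
E
python3 - <<'E'
from m import *
K=4
for n,near in(("top",(223.,227.)),("scene",(296.,205.))):
    im=cv2.imread(f"pics/{n}0.png"); g=cv2.cvtColor(im,cv2.COLOR_BGR2GRAY)
    G=cv2.resize(g,None,fx=K,fy=K,interpolation=cv2.INTER_CUBIC)
    f=lambda c:(c[:,0,:]+.5)/K-.5
    nb=(near[0]*K,near[1]*K)
    d=f(blob(G>165,nb)); print(n,"dial",circ(np.array([ray(n,p,88.5)[:2] for p in d])))
    p=f(blob((G<95)|(G>165),nb)) ; print("plate",circ(np.array([ray(n,q,54.)[:2] for q in p])))
crop=(190,192)
pt=lambda u,v,c,z,n:ray(n,((u+.5)/8-.5+c[0],(v+.5)/8-.5+c[1]),z).round(1)
print("top notch",pt(222,385,crop,88.5,"top"),"pin end",pt(350,128,crop,58,"top"),pt(328,180,crop,58,"top"))
c2=(255,170)
print("scene notch",pt(440,250,c2,88.5,"scene"),"post base?",pt(215,280,c2,88.5,"scene"),"pin end",pt(145,362,c2,58,"scene"))
E
```

```text
top dial (array([539.35793772, 104.00532327]), np.float64(45.33248303392403), 345)
plate (array([540.68083315, 103.51265196]), np.float64(67.21927420537419), 549)
scene dial (array([539.59215926, 106.33353324]), np.float64(46.04463786171087), 244)
plate (array([515.64583785,  83.6803747 ]), np.float64(47.92081092790402), 243)
top notch [504.7 118.8  88.5] pin end [594.6  77.7  58. ] [576.5  85.4  58. ]
scene notch [506.7 121.   88.5] post base? [571.9  86.3  88.5] pin end [593.4  78.9  58. ]
```

```bash
cat > p.py <<'E'
from h import *
from scipy.spatial.transform import Rotation as Ro
def st():
    s=readout.sense(); q=s["ee_rot"]; R=Ro.from_quat([q[1],q[2],q[3],q[0]]); return s,R
def yaw(R): x=R.as_matrix()[:,0]; return np.degrees(np.arctan2(x[1],x[0]))
def to(P,ya):
    s,R=st(); c,n=np.cos(np.radians(ya)),np.sin(np.radians(ya))
    T=Ro.from_matrix(np.array([[c,n,0],[n,-c,0],[0,0,-1]]))
    d=R.inv().apply(np.array(P)-s["eef_pos"])/10; r=np.degrees((R.inv()*T).as_rotvec())/5
    print("t",s["time_s"],"pos",np.round(s["eef_pos"],1),"yaw",round(yaw(R),1),"F",np.round(s["force"],1),"w",round(s["grip_width"],3))
    print("shift cm",np.round(d,3),"turn u",np.round(r,2))
E
python3 -c "
from p import *
to([573,90.2,150],157)
a=np.radians(-23)
print(ray('top',(140,205),100),ray('top',(264,140),100))"
```

```text
t 0.1 pos [121.  510.6 230.8] yaw 166.7 F [0.9 0.1 0.3] w 0.999
shift cm [-53.679 -30.475   8.103] turn u [-0.01 -0.    1.93]
[599.36228537 324.97505143 100.        ] [775.80673631 -10.01932809 100.        ]
```

>>> carry_out(steps=[-2.68,-1.52,0.2,0,0,0,-0.4,-2.68,-1.52,0.2,0,0,0,-0.4,-2.68,-1.52,0.2,0,0,0,-0.4,-2.68,-1.52,0.2,0,0,0,-0.4,-2.68,-1.52,0.2,0,0,0,-0.4,-2.68,-1.52,0.2,0,0,0,-0.4,-2.68,-1.52,0.2,0,0,0,-0.4,-2.68,-1.52,0.2,0,0,0,-0.4,-2.68,-1.52,0.2,0,0,0,-0.4,-2.68,-1.52,0.2,0,0,0,-0.4,-2.68,-1.52,0.2,0,0,0,-0.4,-2.68,-1.52,0.2,0,0,0,-0.4,-2.68,-1.52,0.2,0,0,0,-0.4,-2.68,-1.52,0.2,0,0,0,-0.4,-2.68,-1.52,0.2,0,0,0,-0.4,-2.68,-1.52,0.2,0,0,0,-0.4,-2.68,-1.52,0.2,0,0,0,-0.4,-2.68,-1.52,0.2,0,0,0,-0.4,-2.68,-1.52,0.2,0,0,0,-0.4,-2.68,-1.52,0.2,0,0,0,-0.4])

```text
time_s: 1.77
eef_pos: [573.3, 90.1, 190.8]
ee_rot: [-0.0, 0.116, 0.993, -0.0]
force: [0.2, 1.3, 0.6]
grip_width: 0.299
```

```bash
python3 -c "
from p import *
to([573,90.2,120],157)"
```

```text
t 1.7667 pos [573.3  90.1 190.8] yaw 166.7 F [0.2 1.3 0.6] w 0.299
shift cm [ 0.026 -0.     7.08 ] turn u [-0.   -0.01  1.93]
```

>>> carry_out(steps=[0.03,0,1.8,0,0,0.5,-0.4,0,0,1.8,0,0,0.5,-0.4,0,0,1.8,0,0,0.5,-0.4,0,0,1.7,0,0,0.43,-0.4,0,0,0,0,0,0,-0.4])

```text
time_s: 2.18
eef_pos: [570.4, 91.4, 116.7]
ee_rot: [-0.003, 0.2, 0.98, -0.001]
force: [-0.2, 0.9, -0.4]
grip_width: 0.301
```

```bash
python3 -c "
from p import *
to([573,90.2,94],157)
shot('top','top1',(180,170,100,75),8)
shot('scene','scene1',(235,130,110,80),7)"
```

```text
t 2.1833 pos [570.4  91.4 116.7] yaw 156.9 F [-0.2  0.9 -0.4] w 0.301
shift cm [-0.299 -0.007  2.271] turn u [-0.03 -0.07 -0.01]
```

View pics/scene1.png

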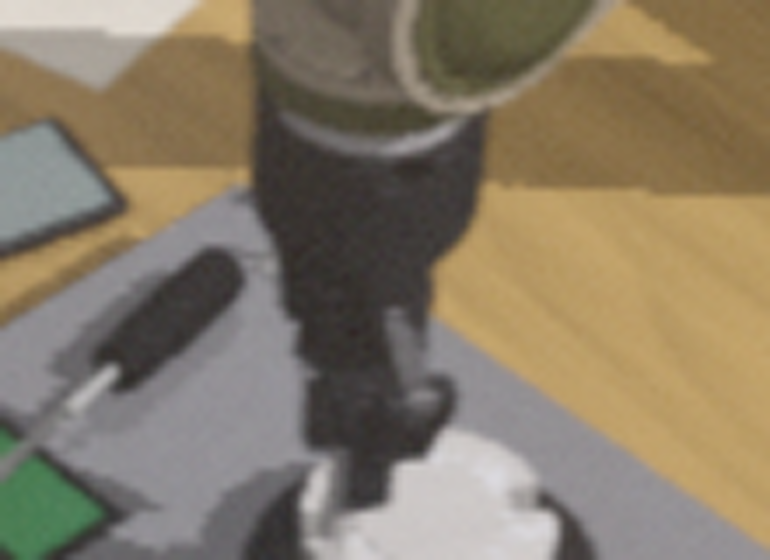

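View pics/top1.png

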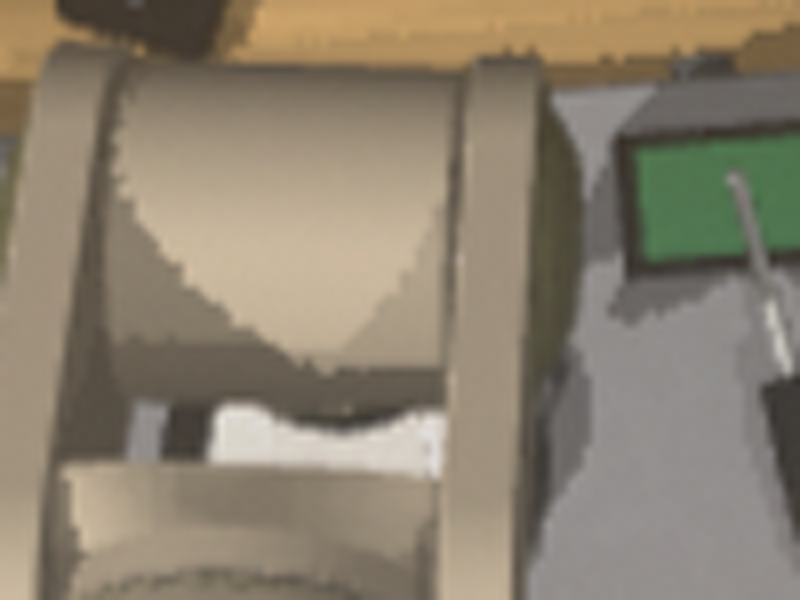

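>>> carry_out(steps=[0,0,0,0,0,0,-0.4,0,0,0,0,0,0,-0.4])

```text
time_s: 2.45
eef_pos: [572.8, 91.5, 121.5]
ee_rot: [0.001, 0.199, 0.98, 0.0]
force: [-0.8, -0.3, 0.2]
grip_width: 0.299
```

```bash
python3 -c "
from p import *
to([573,90.2,94],157)"
```

```text
t 2.45 pos [572.8  91.5 121.5] yaw 157.1 F [-0.8 -0.3  0.2] w 0.299
shift cm [-0.065 -0.114  2.753] turn u [0.01 0.02 0.01]
```

>>> carry_out(steps=[0,0,0.4,0,0,0,-0.4,0,0,0.4,0,0,0,-0.4,0,0,0.4,0,0,0,-0.4,0,0,0.3,0,0,0,-0.4,0,0,0.3,0,0,0,-0.4,0,0,0.3,0,0,0,-0.4,0,0,0.2,0,0,0,-0.4,0,0,0.1,0,0,0,-0.4,0,0,0,0,0,0,-0.4,0,0,0,0,0,0,-0.4,0,0,0,0,0,0,-0.4])

```text
time_s: 3.37
eef_pos: [572.3, 91.5, 96.5]
ee_rot: [0.0, 0.199, 0.98, 0.0]
force: [-1.2, -0.1, 0.8]
grip_width: 0.299
```

```bash
python3 -c "
from p import *
to([573,90.2,94],157)
shot('scene','scene2',(235,130,110,85),7)"
```

```text
t 3.3667 pos [572.3  91.5  96.5] yaw 157.0 F [-1.2 -0.1  0.8] w 0.299
shift cm [-0.11  -0.091  0.245] turn u [0. 0. 0.]
```

View pics/scene2.png

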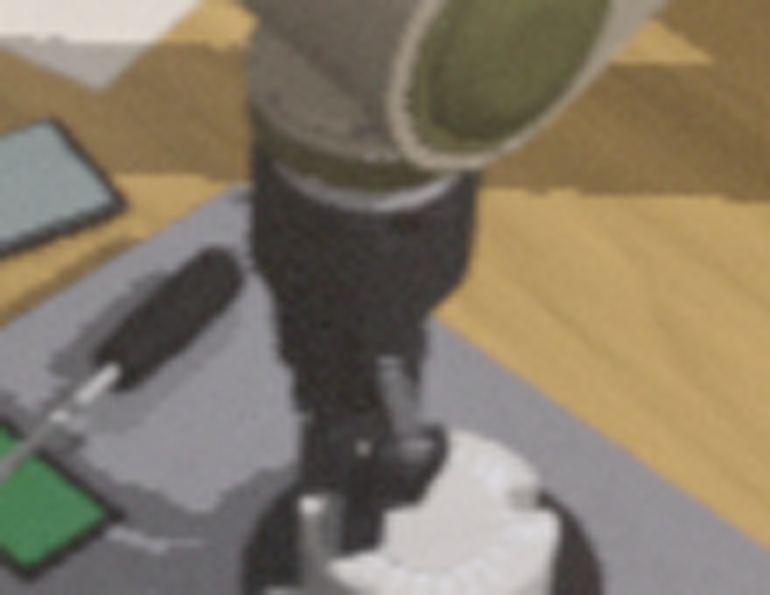

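```bash
python3 -c "
from p import *
def sh(X):
    p=proj('scene',X); return ((p-[235,130]+.5)*7-.5).round(0)
print('tcp',sh([572.3,91.5,96.5]))
y=np.array([np.sin(np.radians(157)),-np.cos(np.radians(157)),0]);x=np.array([np.cos(np.radians(157)),np.sin(np.radians(157)),0])
T=np.array([572.3,91.5,98])
for a in(1,-1):
  for b in (-11,11): print('pad',a,b,sh(T+a*12.7*y+b*x),'back',sh(T+a*27*y+b*x))
for th in(-15,-19,-23,-27,-31):
  t=np.radians(th); print('post',th,sh([539.7+36*np.cos(t),104.6+36*np.sin(t),104.5]))
"
python3 -c "
from h import *
save(np.load('pics/scene2.npy'),'scene2z',(265,185,40,40),14)"
```

```text
tcp [338. 519.]
pad 1 -11 [320. 547.] back [332. 575.]
pad 1 11 [378. 535.] back [391. 563.]
pad -1 -11 [298. 497.] back [286. 470.]
pad -1 11 [356. 485.] back [344. 458.]
post -15 [341. 512.]
post -19 [338. 507.]
post -23 [336. 502.]
post -27 [334. 497.]
post -31 [333. 493.]
```

View pics/scene2z.png

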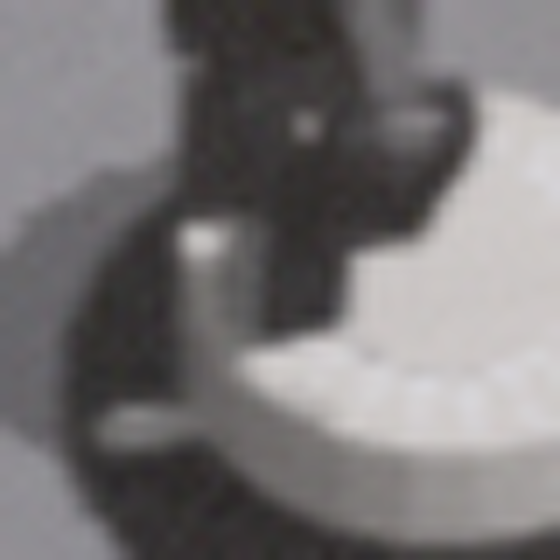

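```bash
python3 -c "
from h import *
a=cv2.imread('pics/scene0.png');b=np.load('pics/scene2.npy')
f=lambda i:cv2.resize(i[185:225,265:305],None,fx=9,fy=9,interpolation=cv2.INTER_NEAREST)
cv2.imwrite('pics/cmp.png',np.hstack([f(a),f(b)]))
g=a[:,:,1]; print(g[190:215,272:296])
"
```

```text
[[145 140 143 143 146 145 143 145 142 144 140 142 141 142 141 140 143 145
  148 148 149 149 151 148]
 [142 140 141 141 145 145 144 144 144 144 146 144 145 143 143 148 162 170
  170 175 186 189 189 190]
 [142 140 141 143 143 141 141 143 142 139 143 143 143 150 162 181 195 198
  195 193 196 197 194 195]
 [141 143 141 144 143 140 141 141 140 141 142 150 163 183 191 194 198 200
  198 198 196 198 196 196]
 [144 141 143 143 142 143 143 142 142 147 163 181 192 196 199 197 197 196
  199 199 197 199 200 197]
 [142 139 141 140 139 141 143 139 144 161 185 196 198 198 200 203 200 198
  201 200 199 201 204 201]
 [140 137 139 128 115 113 112 118 148 180 195 197 196 197 198 202 202 202
  199 194 195 199 200 198]
 [111 107 112 110 103 101 100 134 176 193 195 198 197 197 198 198 203 206
  199 193 193 194 194 194]
 [102 103 104 102  98  89 100 162 192 198 197 199 199 198 197 195 195 197
  195 194 193 194 195 196]
 [106 102 101  92  80  66 101 166 194 198 198 200 199 197 192 193 195 194
  193 194 193 194 194 195]
 [104 103  87  73  62  70 136 181 190 191 196 196 199 198 189 190 192 194
  193 193 194 19
[... 725 characters left out ...]
53  55  59  56  77 100 140 172 174 171 175 186 197 199 193 186 188
  191 192 194 192 193 194]
 [ 55  55  51  54  59  63  83 113 151 171 171 176 189 199 203 201 197 190
  186 189 193 196 193 195]
 [ 51  54  55  52  52  62  84  97 128 157 172 185 199 200 198 201 204 203
  191 180 188 194 193 195]
 [ 47  50  51  55  57  61  81  93 104 131 162 185 196 198 200 198 199 199
  198 201 203 195 187 194]
 [ 56  55  54  53  56  64  78  94 101 109 131 172 191 197 201 203 199 197
  200 204 205 201 204 207]
 [ 54  66  68  66  67  72  86  95  98 100 111 127 162 188 197 200 197 198
  200 203 201 199 204 205]
 [ 77 106 118 117 106 101  98 100  96  98 104 108 116 142 168 185 194 196
  197 198 199 198 203 203]]
```

View pics/cmp.png

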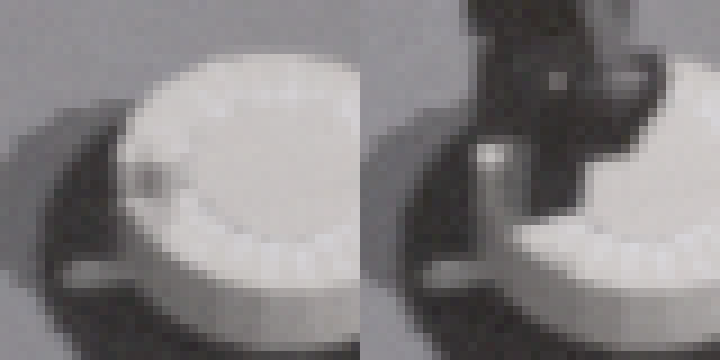

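>>> carry_out(steps=[-0.15,0,0.15,0,0,0,-0.4,-0.15,0,0.15,0,0,0,-0.6,0,0,0,0,0,0,-0.6,0,0,0,0,0,0,-0.6,0,0,0,0,0,0,-0.6,0.005,-0.2,0,0,0,0.6,-0.6,0.01,-0.27,0,0,0,0.8,-0.6,0.01,-0.27,0,0,0,0.8,-0.6,0.01,-0.27,0,0,0,0.8,-0.6,0.01,-0.27,0,0,0,0.8,-0.6,0.01,-0.27,0,0,0,0.8,-0.6,0.01,-0.27,0,0,0,0.8,-0.6,0.01,-0.27,0,0,0,0.8,-0.6,0.01,-0.27,0,0,0,0.8,-0.6,0.005,-0.2,0,0,0,0.6,-0.6,0,0,0,0,0,0,-0.6])

```text
time_s: 4.75
eef_pos: [558.0, 71.5, 93.4]
ee_rot: [-0.0, 0.508, 0.861, -0.0]
force: [0.1, -0.2, -0.3]
grip_width: 0.198
```

```bash
cat >> p.py <<'E'
def pol():
    s,R=st(); d=s["eef_pos"][:2]-np.array([539.7,104.6]); print("rad",np.hypot(*d).round(1),"ang",np.degrees(np.arctan2(d[1],d[0])).round(1),"yaw-180",round(yaw(R)-180,1),"z",round(s["eef_pos"][2],1),"F",np.round(s["force"],1),"w",s["grip_width"],"t",s["time_s"])
E
python3 -c "
from p import *
pol()
shot('scene','scene3',(235,130,110,85),7)"
```

```text
rad 37.8 ang -61.1 yaw-180 -61.1 z 93.4 F [ 0.1 -0.2 -0.3] w 0.19821625139207036 t 4.75
```

View pics/scene3.png

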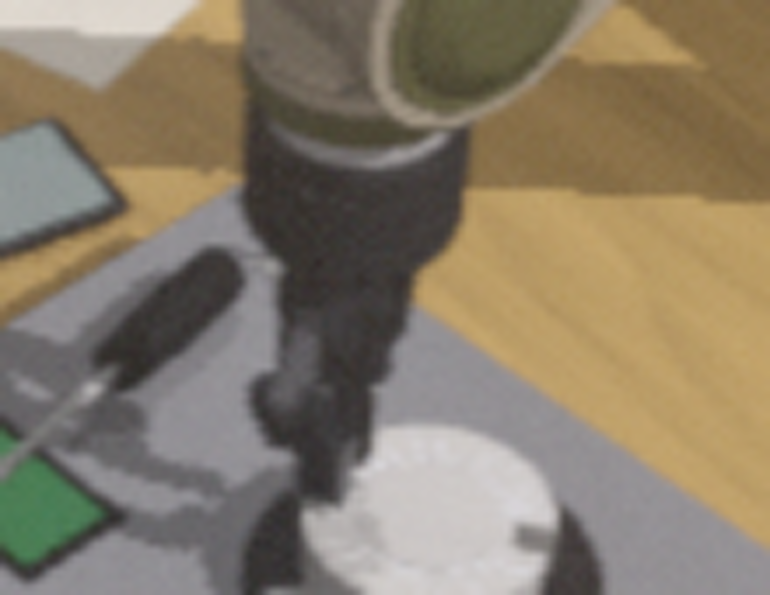

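>>> carry_out(steps=[0.005,-0.2,0,0,0,0.6,-0.6,0.015,-0.33,0,0,0,1,-0.6,0.015,-0.33,0,0,0,1,-0.6,0.015,-0.33,0,0,0,1,-0.6,0.015,-0.33,0,0,0,1,-0.6,0.015,-0.33,0,0,0,1,-0.6,0.015,-0.33,0,0,0,1,-0.6,0.015,-0.33,0,0,0,1,-0.6,0.015,-0.33,0,0,0,1,-0.6,0.015,-0.33,0,0,0,1,-0.6,0.015,-0.33,0,0,0,1,-0.6,0.015,-0.33,0,0,0,1,-0.6,0.015,-0.33,0,0,0,1,-0.6,0.015,-0.33,0,0,0,1,-0.6,0.015,-0.33,0,0,0,1,-0.6,0.015,-0.33,0,0,0,1,-0.6,0.015,-0.33,0,0,0,1,-0.6,0.015,-0.33,0,0,0,1,-0.6,0.005,-0.2,0,0,0,0.6,-0.6,0,0,0,0,0,0,-0.6])

```text
time_s: 6.47
eef_pos: [506.3, 87.3, 93.4]
ee_rot: [0.0, 0.97, 0.242, 0.0]
force: [-0.0, 0.7, -0.3]
grip_width: 0.202
```

```bash
python3 -c "
from p import *
pol()"
```

```text
rad 37.6 ang -152.7 yaw-180 -152.0 z 93.4 F [-0.   0.7 -0.3] w 0.2018055145628638 t 6.4667
```

>>> carry_out(steps=[0.005,-0.2,0,0,0,0.6,-0.6,0.015,-0.33,0,0,0,1,-0.6,0.015,-0.33,0,0,0,1,-0.6,0.015,-0.33,0,0,0,1,-0.6,0.015,-0.33,0,0,0,1,-0.6,0.015,-0.33,0,0,0,1,-0.6,0.015,-0.33,0,0,0,1,-0.6,0.015,-0.33,0,0,0,1,-0.6,0.01,-0.27,0,0,0,0.8,-0.6,0.01,-0.27,0,0,0,0.8,-0.6,0.005,-0.2,0,0,0,0.6,-0.6,0,-0.13,0,0,0,0.4,-0.6,0,-0.07,0,0,0,0.2,-0.6,0,0,0,0,0,0,-0.6,0,0,0,0,0,0,-0.6,0,0,0,0,0,0,-0.6])

```text
time_s: 7.8
eef_pos: [505.3, 120.3, 93.3]
ee_rot: [-0.0, 0.978, -0.207, -0.0]
force: [0.1, -0.3, 0.5]
grip_width: 0.198
```

```bash
python3 -c "
from p import *
pol()
shot('scene','scene4',(255,170,80,70),8)
shot('top','top4',(180,170,100,75),8)"
```

```text
rad 37.8 ang 155.5 yaw-180 -203.9 z 93.3 F [ 0.1 -0.3  0.5] w 0.19826837913155 t 7.8
```

View pics/scene4.png

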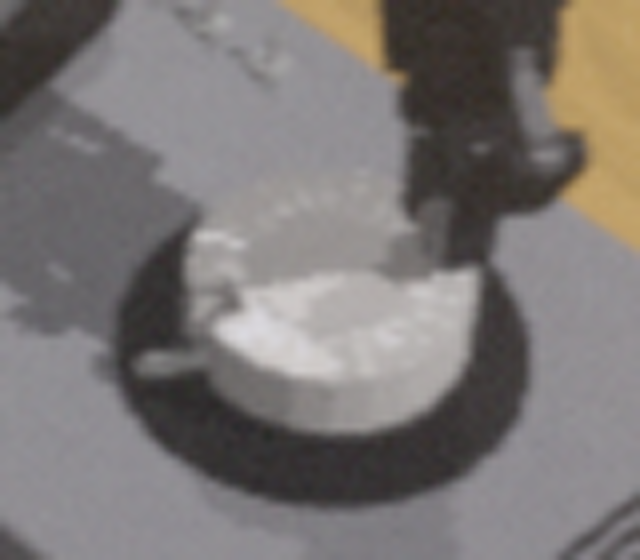

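View pics/top4.png

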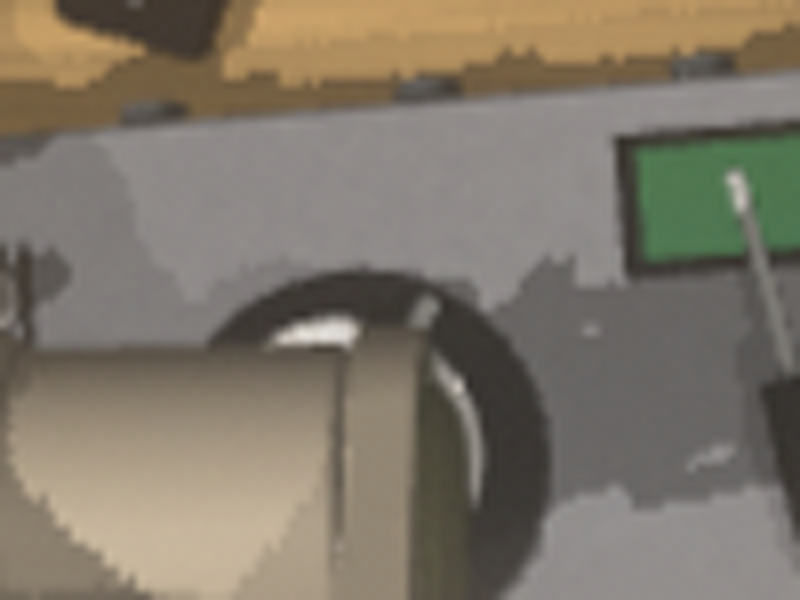

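```bash
python3 -c "
from h import *
b=np.load('pics/scene4.npy')
save(b,'scene4z',(272,195,30,30),18)
for a in(-14,-20,-26,-32):
  t=np.radians(a);print(a,[((proj('scene',[539.6+r*np.cos(t),106+r*np.sin(t),88.5])-[272,195]+.5)*18).round() for r in(31,40,46)])
"
```

```text
-14 [array([248., 224.]), array([191., 243.]), array([153., 256.])]
-20 [array([238., 208.]), array([179., 223.]), array([139., 233.])]
-26 [array([231., 192.]), array([169., 202.]), array([128., 209.])]
-32 [array([226., 175.]), array([163., 181.]), array([121., 184.])]
```

View pics/scene4z.png

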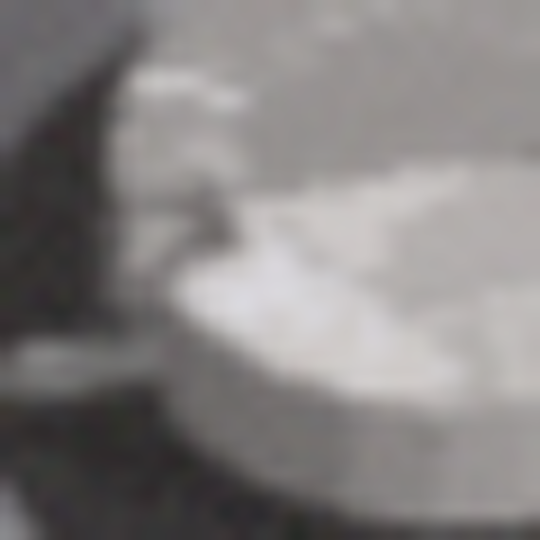

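>>> carry_out(steps=[0,-0.13,0,0,0,0.4,-0.6,0,-0.13,0,0,0,0.4,-0.6,0,-0.1,0,0,0,0.3,-0.6,0,0,0,0,0,0,-0.6,0,0,0,0,0,0,-0.6,0,0,0,0,0,0,-0.6,0,0.1,0,0,0,0,-0.6,0,0.1,0,0,0,0,-0.5,0,0,-0.4,0,0,0,-0.5,0,0,-1,0,0,0,-0.5,0,0,-2,0,0,0,-0.5,0,0,-3,0,0,0,-0.5,0,0,-3,0,0,0,-0.5,0,0,-1.5,0,0,0,-1])

```text
time_s: 9.07
eef_pos: [506.8, 122.0, 206.8]
ee_rot: [-0.001, 0.967, -0.254, 0.003]
force: [0.2, 0.4, 0.1]
grip_width: 0.125
```

```bash
python3 -c "
from p import *
pol()
to([450,-130,200],yaw(st()[1]))"
```

```text
rad 37.2 ang 152.2 yaw-180 -209.5 z 206.8 F [0.2 0.4 0.1] w 0.12454702583076384 t 9.0667
t 9.0667 pos [506.8 122.  206.8] yaw -29.5 F [0.2 0.4 0.1] w 0.125
shift cm [ 7.451 24.732  0.646] turn u [-0.03 -0.05  0.  ]
```

>>> carry_out(steps=[0.9,3.1,0,0,0,0,-1,0.9,3.1,0,0,0,0,-1,0.9,3.1,0,0,0,0,-1,0.9,3.1,0,0,0,0,-1,0.9,3.1,0,0,0,0,-1,0.9,3.1,0,0,0,0,-1,0.9,3.1,0,0,0,0,-1,0.9,3.1,0,0,0,0,-1,0,0,0,0,0,0,-1])

```text
time_s: 9.82
eef_pos: [445.6, -133.7, 203.3]
ee_rot: [0.001, 0.967, -0.257, 0.001]
force: [0.0, 1.3, -0.1]
grip_width: 0.001
```

```bash
python3 -c "
from p import *
shot('scene','scene5',(255,170,80,70),8)
shot('top','top5',(190,192,70,70),8)"
```

```text
(no output)
```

View pics/scene5.png

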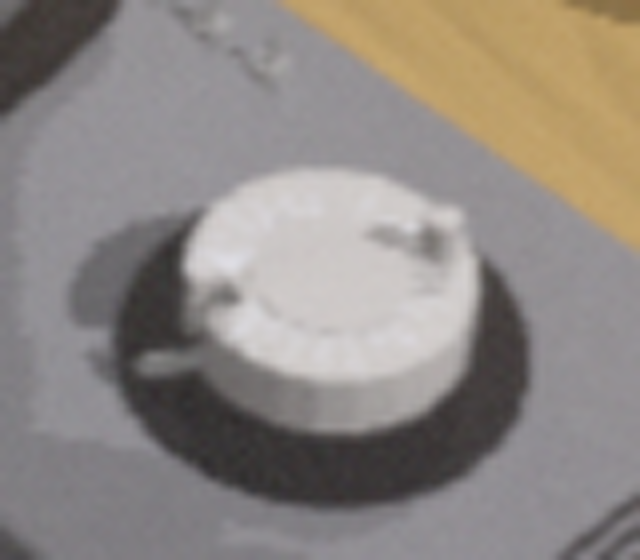

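View pics/top5.png

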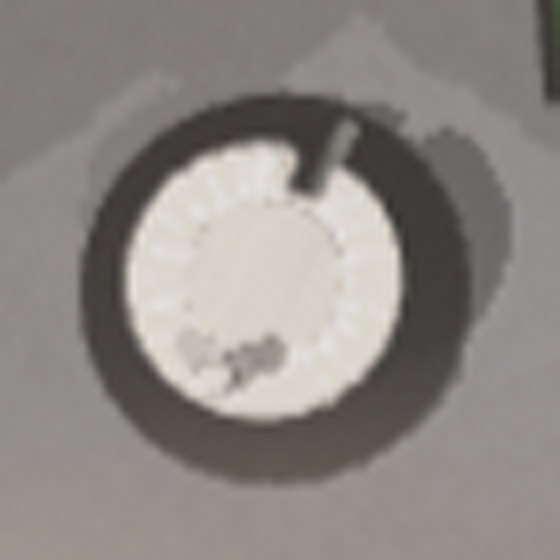

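```bash
python3 - <<'E'
from m import *
b=np.load('pics/top5.npy'); save(b,'top5z',(218,200,24,24),24)
K=8;G=cv2.resize(cv2.cvtColor(b,cv2.COLOR_BGR2GRAY),None,fx=K,fy=K,interpolation=cv2.INTER_CUBIC)
d=(blob(G>165,(222.*K,228.*K))[:,0,:]+.5)/K-.5
c,r,n=circ(np.array([ray('top',p,88.5)[:2] for p in d])); print(c,r)
# sample brightness on circles at the dial top
ths=np.arange(-60,20,1.)
for rr in(33,36,39,42,44):
    row=[]
    for t in ths:
        p=proj('top',[c[0]+rr*np.cos(np.radians(t)),c[1]+rr*np.sin(np.radians(t)),88.5]); row.append(G[int(round((p[1]+.5)*K-.5)),int(round((p[0]+.5)*K-.5))])
    row=np.array(row,int); k=np.where(row<150)[0]; print(rr,'dark from',ths[k[0]],'to',ths[k[-1]], row[::3].tolist())
for rr in(52,56,60):
    row=[]
    t2=np.arange(-40,-12,1.)
    for t in t2:
        p=proj('top',[540.2+rr*np.cos(np.radians(t)),103.7+rr*np.sin(np.radians(t)),60]); row.append(G[int(round((p[1]+.5)*K-.5)),int(round((p[0]+.5)*K-.5))])
    row=np.array(row,int); w=np.clip(row-75,0,None); print(rr,'pin',(w*t2).sum()/w.sum(),row.tolist())
E
```

```text
[539.55380441 105.0630525 ] 45.41664853370893
33 dark from -31.0 to -15.0 [216, 217, 219, 219, 219, 220, 222, 218, 197, 164, 133, 107, 94, 93, 98, 135, 184, 211, 218, 218, 221, 223, 220, 221, 223, 219, 214]
36 dark from -33.0 to -15.0 [219, 217, 216, 215, 217, 219, 220, 215, 188, 147, 115, 83, 69, 60, 79, 127, 180, 211, 210, 218, 224, 224, 220, 218, 218, 217, 215]
39 dark from -32.0 to -16.0 [215, 214, 213, 218, 218, 215, 214, 216, 203, 158, 113, 92, 69, 60, 82, 156, 194, 203, 213, 221, 225, 222, 218, 218, 217, 215, 213]
42 dark from -31.0 to -15.0 [216, 216, 214, 219, 216, 215, 213, 217, 209, 173, 132, 92, 67, 61, 74, 141, 204, 200, 207, 218, 221, 215, 212, 219, 219, 217, 212]
44 dark from -32.0 to -14.0 [223, 212, 210, 210, 217, 203, 204, 207, 198, 163, 127, 94, 68, 58, 66, 114, 172, 183, 189, 199, 211, 206, 194, 195, 200, 214, 203]
52 pin -25.21987951807229 [62, 60, 60, 61, 61, 59, 58, 58, 61, 68, 78, 96, 109, 120, 125, 126, 123, 113, 102, 87, 78, 70, 61, 60, 59, 58, 59, 59]
56 pin -24.9125 [60, 60, 60, 60, 60, 60, 61, 61, 58, 60, 71, 84, 101, 118, 128, 129, 124, 117, 103, 91, 74, 66, 62, 59, 58, 59, 59, 60]
60 pin -25.451923076923077 [60, 61, 61, 61, 60, 59, 59, 58, 56, 59, 74, 89, 113, 127, 129, 126, 121, 110, 92, 80, 69, 61, 59, 60, 61, 61, 62, 63]
```

View pics/top5z.png

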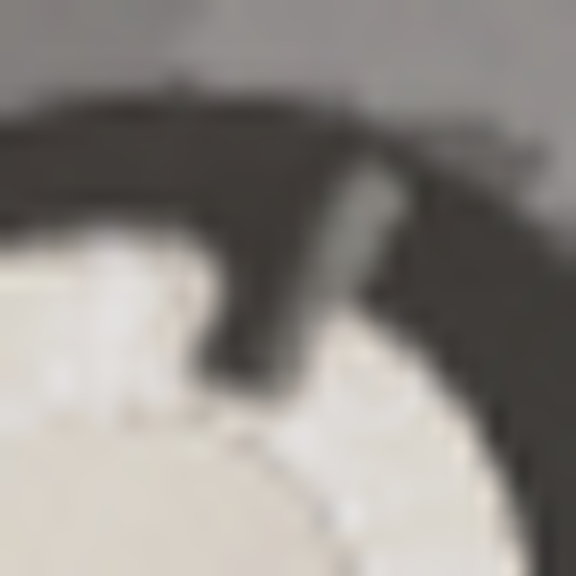

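```bash
python3 - <<'E'
from m import *
b=np.load('pics/top5.npy'); g=cv2.cvtColor(b,cv2.COLOR_BGR2GRAY).astype(np.float32)
def samp(n,X):
    p=proj(n,X).astype(np.float32); return cv2.remap(g,p[:1].reshape(1,1),p[1:].reshape(1,1),cv2.INTER_CUBIC)[0,0]
C=np.array([540,104.4]); a=np.radians(-25); e=np.array([np.cos(a),np.sin(a)]); l=np.array([-np.sin(a),np.cos(a)])
ss=np.arange(-14,14.01,.25)
print("notch edges lateral to -25deg axis")
for r in range(33,45,2):
    v=np.array([samp('top',[*(C+r*e+s*l),88.5]) for s in ss])
    i=np.argmin(v); 
    L=next(ss[k] for k in range(i,len(ss)) if v[k]>138); Rr=next(ss[k] for k in range(i,-1,-1) if v[k]>170); print(r,L,Rr,v[::4].round().astype(int).tolist())
print("pin")
for r in range(50,64,2):
    v=np.array([samp('top',[*(C+r*e+s*l),59.5]) for s in ss]); w=np.clip(v-85,0,None); print(r,((w*ss).sum()/w.sum()).round(2))
print("plate edge left/right lateral at z54, r=0")
E
```

```text
notch edges lateral to -25deg axis
33 6.75 -5.25 [217, 218, 219, 219, 219, 218, 215, 207, 190, 169, 147, 127, 112, 101, 90, 81, 76, 76, 79, 90, 117, 146, 176, 203, 211, 209, 212, 215, 219]
35 7.0 -5.75 [217, 217, 218, 219, 220, 220, 212, 199, 178, 153, 135, 120, 100, 84, 73, 66, 61, 61, 68, 80, 104, 139, 170, 193, 208, 209, 208, 214, 219]
37 7.0 -5.75 [213, 213, 214, 214, 213, 217, 217, 203, 180, 153, 128, 114, 105, 92, 80, 72, 64, 58, 60, 79, 108, 143, 179, 193, 195, 199, 205, 212, 218]
39 7.25 -5.25 [216, 214, 213, 213, 212, 212, 214, 210, 189, 164, 140, 116, 102, 93, 78, 69, 64, 62, 62, 73, 104, 138, 172, 197, 199, 196, 201, 206, 208]
41 7.75 -5.5 [201, 207, 213, 219, 219, 212, 208, 202, 187, 163, 144, 124, 103, 90, 79, 68, 61, 60, 64, 69, 85, 114, 150, 180, 197, 196, 191, 193, 190]
43 9.75 -6.25 [147, 158, 165, 174, 184, 188, 188, 183, 168, 150, 133, 120, 107, 91, 80, 70, 62, 58, 59, 64, 68, 78, 103, 125, 144, 154, 156, 157, 154]
pin
50 -0.82
52 -0.7
54 -0.68
56 -0.55
58 -0.63
60 -1.02
62 -0.84
plate edge left/right lateral at z54, r=0
```

```bash
python3 -c "
from p import *
to([506.2,121.8,130],-29.5)"
```

```text
t 9.9167 pos [ 446.3 -130.1  203.1] yaw -29.6 F [ 0.5  1.3 -0. ] w -0.002
shift cm [ -7.247 -24.858   7.305] turn u [-0.   -0.01 -0.02]
```

>>> carry_out(steps=[-0.9,-3.1,0,0,0,0,-0.4,-0.9,-3.1,0,0,0,0,-0.4,-0.9,-3.1,0,0,0,0,-0.4,-0.9,-3.1,0,0,0,0,-0.4,-0.9,-3.1,0,0,0,0,-0.4,-0.9,-3.1,0.8,0,0,0,-0.4,-0.9,-3.1,1.5,0,0,0,-0.4,-0.9,-3.1,1.5,0,0,0,-0.4,0,0,1.5,0,0,0,-0.4,0,0,1.0,0,0,0,-0.4,0,0,0.5,0,0,0,-0.4,0,0,0,0,0,0,-0.4,0,0,0,0,0,0,-0.4,0,0,0,0,0,0,-0.4])

```text
time_s: 11.08
eef_pos: [506.3, 121.4, 135.3]
ee_rot: [-0.0, 0.967, -0.255, 0.001]
force: [0.0, 0.8, 0.2]
grip_width: 0.298
```

```bash
python3 -c "
from p import *
to([506.2,121.8,93.3],-29.5)"
```

```text
t 11.0833 pos [506.3 121.4 135.3] yaw -29.5 F [0.  0.8 0.2] w 0.298
shift cm [-0.03  -0.027  4.198] turn u [-0.01 -0.02 -0.01]
```

>>> carry_out(steps=[0,0,1.0,0,0,0,-0.4,0,0,1.0,0,0,0,-0.4,0,0,0.8,0,0,0,-0.4,0,0,0.6,0,0,0,-0.4,0,0,0.4,0,0,0,-0.4,0,0,0.3,0,0,0,-0.4,0,0,0.1,0,0,0,-0.6,0,0,0,0,0,0,-0.6,0,0,0,0,0,0,-0.6,0,0,0,0,0,0,-0.6])

```text
time_s: 11.92
eef_pos: [506.0, 121.9, 92.6]
ee_rot: [-0.0, 0.967, -0.255, 0.0]
force: [0.1, -0.7, 0.4]
grip_width: 0.202
```

```bash
python3 -c "
from p import *
to([507.9,124.8,93.3],-29.5)"
```

```text
t 11.9167 pos [506.  121.9  92.6] yaw -29.5 F [ 0.1 -0.7  0.4] w 0.202
shift cm [ 0.022 -0.344 -0.07 ] turn u [-0.   -0.01  0.  ]
```

Now nudge about 2° further, back off, lift and move clear for a look.

>>> carry_out(steps=[0,-0.1,0,0,0,0,-0.6,0,-0.1,0,0,0,0,-0.6,0,-0.08,0,0,0,0,-0.6,0,-0.06,0,0,0,0,-0.6,0,0,0,0,0,0,-0.6,0,0,0,0,0,0,-0.6,0,0,0,0,0,0,-0.6,0,0.1,0,0,0,0,-0.6,0,0.1,0,0,0,0,-0.5,0,0,-0.4,0,0,0,-0.5,0,0,-1,0,0,0,-0.5,0,0,-2,0,0,0,-0.5,0,0,-3,0,0,0,-0.5,0,0,-3,0,0,0,-0.5,0,0,-1.5,0,0,0,-1])

```text
time_s: 13.17
eef_pos: [507.5, 123.2, 205.8]
ee_rot: [-0.001, 0.967, -0.254, 0.003]
force: [-0.5, -0.0, -0.1]
grip_width: 0.123
```

>>> carry_out(steps=[0.9,3.1,0,0,0,0,-1,0.9,3.1,0,0,0,0,-1,0.9,3.1,0,0,0,0,-1,0.9,3.1,0,0,0,0,-1,0.9,3.1,0,0,0,0,-1,0.9,3.1,0,0,0,0,-1,0.9,3.1,0,0,0,0,-1,0.9,3.1,0,0,0,0,-1,0,0,0,0,0,0,-1])

```text
time_s: 13.92
eef_pos: [446.3, -132.4, 202.2]
ee_rot: [0.001, 0.967, -0.257, 0.001]
force: [0.1, 0.8, -0.0]
grip_width: 0.001
```

```bash
cat > n.py <<'E'
from m import *
def notch(name,zt=88.5,C=(540,104.4)):
    b=np.load(f'pics/{name}.npy'); g=cv2.cvtColor(b,cv2.COLOR_BGR2GRAY).astype(np.float32)
    def samp(X):
        p=proj('top',X).astype(np.float32); return cv2.remap(g,p[:1].reshape(1,1),p[1:].reshape(1,1),cv2.INTER_CUBIC)[0,0]
    C=np.array(C); a=np.radians(-25); e=np.array([np.cos(a),np.sin(a)]); l=np.array([-np.sin(a),np.cos(a)]); ss=np.arange(-14,14.01,.25)
    for r in (35,37,39):
        v=np.array([samp([*(C+r*e+s*l),zt]) for s in ss]); i=28+np.argmin(v[28:84])
        L=next(ss[k] for k in range(i,len(ss)) if v[k]>138); Rr=next(ss[k] for k in range(i,-1,-1) if v[k]>160); print(r,L,Rr,(L+Rr)/2,v[::4].round().astype(int).tolist())
    print('pin',[round(float((lambda w:(w*ss).sum()/w.sum())(np.clip(np.array([samp([*(C+r*e+s*l),59.5]) for s in ss])-85,0,None))),2) for r in(52,55,58)])
E
python3 -c "
from p import *
from n import notch
to([540,104.3,100],yaw(st()[1]))
shot('scene','scene6',(255,170,80,70),8)
shot('top','top6',(190,192,70,70),8)
notch('top5');notch('top6')"
```

```text
t 13.9167 pos [ 446.3 -132.4  202.2] yaw -29.7 F [ 0.1  0.8 -0. ] w 0.001
shift cm [ -3.623 -25.215  10.188] turn u [ 0.01 -0.02 -0.  ]
35 7.0 -5.5 0.75 [217, 217, 218, 219, 220, 220, 212, 199, 178, 153, 135, 120, 100, 84, 73, 66, 61, 61, 68, 80, 104, 139, 170, 193, 208, 209, 208, 214, 219]
37 7.0 -5.25 0.875 [213, 213, 214, 214, 213, 217, 217, 203, 180, 153, 128, 114, 105, 92, 80, 72, 64, 58, 60, 79, 108, 143, 179, 193, 195, 199, 205, 212, 218]
39 7.25 -5.0 1.125 [216, 214, 213, 213, 212, 212, 214, 210, 189, 164, 140, 116, 102, 93, 78, 69, 64, 62, 62, 73, 104, 138, 172, 197, 199, 196, 201, 206, 208]
pin [-0.7, -0.69, -0.63]
35 5.75 -6.75 -0.5 [223, 221, 218, 216, 220, 218, 201, 173, 145, 124, 114, 110, 99, 87, 76, 70, 67, 70, 88, 115, 148, 182, 205, 217, 227, 228, 226, 225, 221]
37 5.75 -6.75 -0.5 [220, 221, 218, 214, 209, 205, 196, 170, 145, 126, 112, 106, 103, 93, 80, 69, 66, 69, 84, 115, 148, 176, 203, 214, 218, 222, 224, 221, 218]
39 5.75 -6.75 -0.5 [218, 219, 218, 217, 216, 207, 193, 168, 139, 123, 115, 106, 99, 91, 79, 69, 69, 79, 96, 119, 150, 172, 190, 205, 209, 207, 208, 207, 204]
pin [-0.67, -0.69, -0.65]
```

View pics/top6.png

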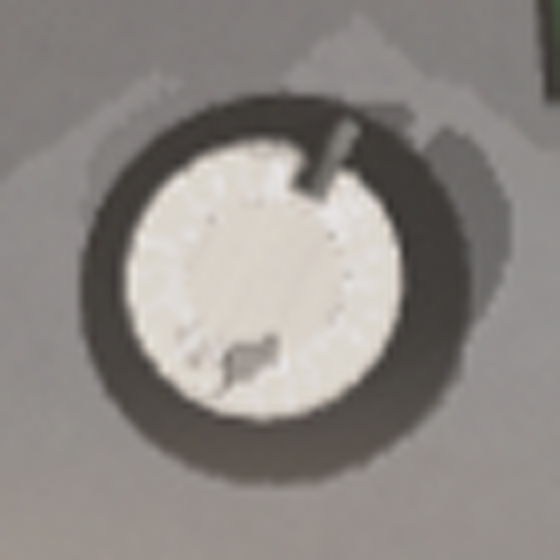

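View pics/scene6.png

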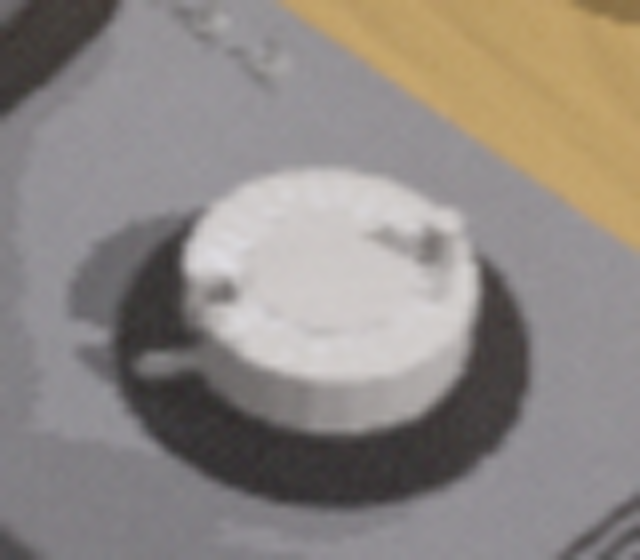

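>>> carry_out(steps=[-0.45,-3.15,0,0,0,0,-1,-0.45,-3.15,0,0,0,0,-1,-0.45,-3.15,0,0,0,0,-1,-0.45,-3.15,0,0,0,0,-1,-0.45,-3.15,0,0,0,0,-1,-0.45,-3.15,1,0,0,0,-1,-0.45,-3.15,1.5,0,0,0,-1,-0.45,-3.15,1.5,0,0,0,-1,0,0,1.5,0,0,0,-1,0,0,1.5,0,0,0,-1,0,0,1.5,0,0,0,-1,0,0,0.7,0,0,0,-1,0,0,0,0,0,0,-1,0,0,0,0,0,0,-1,0,0,0,0,0,0,-1])

```text
time_s: 15.27
eef_pos: [540.3, 109.2, 110.4]
ee_rot: [-0.0, 0.967, -0.254, 0.001]
force: [0.5, -0.5, 0.5]
grip_width: -0.002
```

```bash
python3 -c "
from p import *
to([540,104.3,89],-29.5)"
```

```text
t 15.2667 pos [540.3 109.2 110.4] yaw -29.5 F [ 0.5 -0.5  0.5] w -0.002
shift cm [0.213 0.44  2.144] turn u [-0.01 -0.02  0.01]
```

>>> carry_out(steps=[0.1,0.22,0.5,0,0,0,-1,0.1,0.22,0.5,0,0,0,-1,0,0,0.4,0,0,0,-1,0,0,0.3,0,0,0,-1,0,0,0.2,0,0,0,-1,0,0,0,0,0,0,-1,0,0,0,0,0,0,-1,0,0,0.1,0,0,0,-1,0,0,0.1,0,0,0,-1,0,0,0.1,0,0,0,-1,0,0,0,0,0,0,-1,0,0,0,0,0,0,-1])

```text
time_s: 16.27
eef_pos: [539.6, 104.1, 87.6]
ee_rot: [-0.0, 0.967, -0.254, 0.0]
force: [-1.2, 0.4, 4.3]
grip_width: 0.004
```

```bash
python3 -c "
from p import *
to([540,104.3,80],-29.5)"
```

```text
t 16.2667 pos [539.6 104.1  87.6] yaw -29.5 F [-1.2  0.4  4.3] w 0.004
shift cm [ 0.027 -0.041  0.756] turn u [-0.   -0.01  0.  ]
```

>>> carry_out(steps=[0,0,0.1,0,0,0,-1,0,0,0.1,0,0,0,-1,0,0,0.1,0,0,0,-1,0,0,0.1,0,0,0,-1,0,0,0,0,0,0,-1,0,0,0,0,0,0,-1])

```text
time_s: 16.77
eef_pos: [539.5, 104.1, 83.4]
ee_rot: [-0.0, 0.967, -0.255, 0.0]
force: [-0.3, -0.6, 3.2]
grip_width: 0.0
```

Past the 1.5 mm stop at low force (3.2 N), so the notch is over the pin. Continuing down.

>>> carry_out(steps=[0,0,0.1,0,0,0,-1,0,0,0.1,0,0,0,-1,0,0,0.1,0,0,0,-1,0,0,0.1,0,0,0,-1,0,0,0,0,0,0,-1,0,0,0,0,0,0,-1])

```text
time_s: 17.27
eef_pos: [539.6, 104.1, 80.0]
ee_rot: [-0.0, 0.967, -0.254, 0.0]
force: [-2.7, 0.4, 10.1]
grip_width: -0.001
```

>>> carry_out(steps=[0,0,0.1,0,0,0,-1,0,0,0.1,0,0,0,-1,0,0,0,0,0,0,-1,0,0,0,0,0,0,-1])

```text
time_s: 17.6
eef_pos: [539.6, 104.1, 79.9]
ee_rot: [-0.0, 0.967, -0.254, 0.001]
force: [-11.1, -0.3, 28.0]
grip_width: 0.003
```

>>> carry_out(steps=[0,0,-0.1,0,0,0,-1,0,0,-0.1,0,0,0,-1,0,0,-0.2,0,0,0,-1,0,0,-0.4,0,0,0,-1,0,0,-1,0,0,0,-1,0,0,-2,0,0,0,-1,0,0,-3,0,0,0,-1,0,0,-3,0,0,0,-1,0,0,-2,0,0,0,-1,0.45,3.15,0,0,0,0,-1,0.45,3.15,0,0,0,0,-1,0.45,3.15,0,0,0,0,-1,0.45,3.15,0,0,0,0,-1,0.45,3.15,0,0,0,0,-1,0.45,3.15,0,0,0,0,-1,0.45,3.15,0,0,0,0,-1,0.45,3.15,0,0,0,0,-1,0,0,0,0,0,0,-1,0,0,0,0,0,0,-1])

```text
time_s: 19.18
eef_pos: [446.3, -134.1, 195.8]
ee_rot: [0.0, 0.967, -0.256, 0.0]
force: [-0.5, 0.2, -0.1]
grip_width: -0.002
```

```bash
python3 -c "
from p import *
from n import notch
shot('scene','scene7',(255,170,80,70),8)
b=shot('top','top7',(190,192,70,70),8)
notch('top7',80)
from m import *
K=8;G=cv2.resize(cv2.cvtColor(b,cv2.COLOR_BGR2GRAY),None,fx=K,fy=K,interpolation=cv2.INTER_CUBIC)
d=(blob(G>165,(222.*K,228.*K))[:,0,:]+.5)/K-.5
print(circ(np.array([ray('top',p,80)[:2] for p in d])))
cv2.imwrite('pics/all7.png',np.load('pics/scene7.npy'))
pol()"
```

```text
35 5.75 -7.25 -0.75 [221, 221, 221, 221, 217, 210, 193, 159, 129, 111, 101, 104, 107, 101, 87, 74, 67, 68, 84, 119, 154, 183, 206, 214, 216, 220, 220, 220, 220]
37 5.5 -7.25 -0.875 [219, 220, 221, 223, 220, 204, 183, 152, 124, 112, 107, 104, 105, 103, 91, 78, 70, 77, 92, 121, 156, 178, 197, 211, 214, 215, 217, 219, 220]
39 5.5 -7.0 -0.75 [216, 219, 220, 222, 224, 215, 189, 160, 129, 112, 109, 108, 103, 98, 90, 78, 67, 70, 92, 127, 164, 193, 207, 213, 218, 217, 216, 218, 219]
pin [-0.64, -0.68, -0.34]
(array([539.67588442, 104.88450604]), np.float64(45.338414736559656), 520)
rad 254.7 ang -111.4 yaw-180 -209.5 z 195.6 F [0.1 0.6 0.9] w 0.0026270504173415503 t 19.2833
```

View pics/scene7.png

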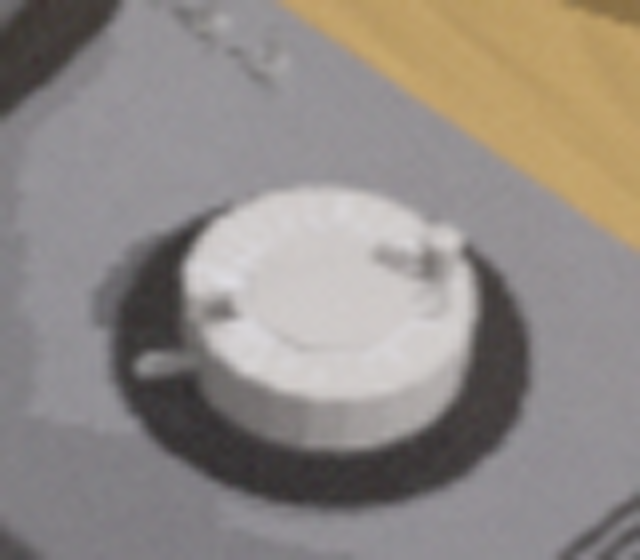

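View pics/top7.png

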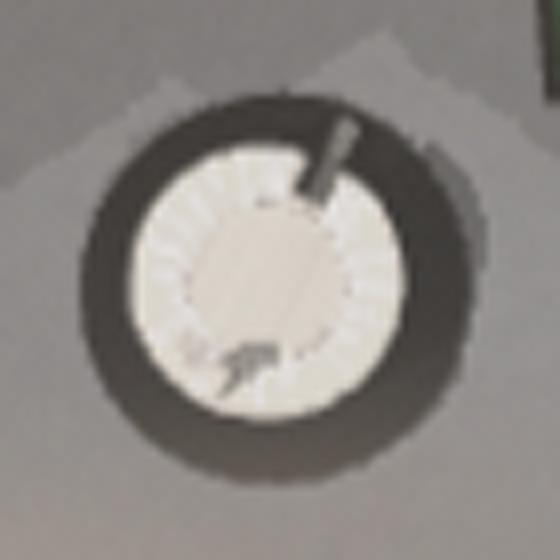

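View pics/all7.png

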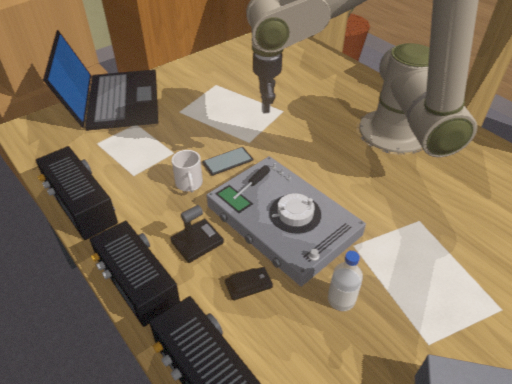

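```bash
python3 -c "
from rig import finish_job
print(finish_job())"
```

```text
the job is handed in; nothing more can be done
None
```

The dial is now turned into register and pressed fully home. The job was handed in at about 19.3 s of the 43 s allowed, with the arm well clear of the box.

- **Turning:** I pushed the dial round clockwise by its finger post, about 183°. A look from the top showed the notch roughly 1.5 mm short, so I nudged it about 2° further. The notch then lay within about 0.2 mm of the pin's line.
- **Pressing:** I pressed the middle of the dial with the shut fingers. It went past the 1.5 mm pin stop at about 3 N and bottomed at a fingertip height of 79.9 mm, against 80.0 mm expected. The force read 28 N there, and I lifted straight off.
- **Last checks:** The final pictures show the dial about 8.5 mm lower and level front to back, with the pin inside the notch. The other things look to be where they were; I judged that by eye. The wrist force read about zero after I moved away.
- **Disagreements:** The two cameras differed by about 2 mm on the dial's centre, which is within the stated calibration. The post also appeared about 3 mm farther out than expected in the scene view, so I ran the arc at a 38 mm radius. Neither affected the result.

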